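# Snug down the loose wing screw of a peg holder with fingertip strokes

### The job

The red wing screw on the steel clothes-peg holder has worked loose. With the outside of the fingertips, push its wings round clockwise (seen from above), stroke after stroke, until it is fully home: its pad down on the teak slat and the screw turning no further. Do not pinch the wings or lift, tip or shove the holder, leave the other things on the bench where they are, and finish clear of everything.

Things in the scene. Friction and masses are not known exactly. Their poses are not given: they have to be found in the camera images.
- peg_holder: Loose standing steel clothes-peg holder, 2.2 kg (varies), slides if pushed with over about 10 N. Origin: centre of its underside, z up, on the screw's upright axis. Green base 130 (x) x 100 (y) x 14 mm. Steel spine on the -x side: x -52 to -40, 24 mm wide, 126 mm high, clip reaching back to x -62. The +x side is open above the wings. Upper arm carrying the screw: 24 mm wide, x -52 to +12, top z 72 mm.
- clip_end (a point): End of the spring clip's upper leaf, a fixed strip of the holder 10 mm wide running from the spine over the rear of the screw to 4 mm short of its axis (holder x -4, z 122 to 126 mm; this point on its top). A finger cannot follow a wing all the way round past it: it must be raised and set down again.
- slat_top (a point): Top of the dark teak slat under the screw's pad, on the screw's axis, 42 mm above the holder's underside. Slat 130 mm long (holder y), 40 mm wide, fixed in the holder, with a yellow and a blue peg on it (tops 52 mm above the underside). The pad's gap to it is 14 mm at joint 0 and closes at the stop.
- wing_screw (a joint): Turn of the wing screw in rad, growing CLOCKWISE seen from above: 0 fully loose, 11.0 the hard stop (pad on slat). Starts 0 to 4.5. Dry friction about 0.04 N m (1.6 N at 25 mm radius), a little damping; stays where left. At value q the wings point along the holder's +x and -x axes turned by -q about z. Sinks 8 mm per turn, 14 mm in all.
- screw_top (a point): Top of the hub on the screw's axis: 110 mm above the holder's underside at joint 0, 96 mm at the stop. Two flat upright red wings, opposite each other, 6 mm thick, reach 34 mm from the axis; their outer part (radius 14 to 34 mm) spans from 16 mm below to 6 mm above this point; inside that no higher than this point; the hub (radius under 8 mm) is 12 mm thick.
- wing_tip (a point): Outer end of one wing (the one along the holder's +x at joint 0), at mid height of the wing, 34 mm from the axis. The other wing's tip lies opposite.
- push_faces: The red faces of both wings that lead a clockwise turn when pushed (the counter-clockwise side of each wing). Origin: on the screw's axis at the height of the holder's underside at joint 0, 14 mm lower at the stop; its x axis runs along the wing whose tip is point wing_tip.
- back_faces: The opposite red faces of both wings (clockwise side); same frame as push_faces. Pressing push and back faces at once (over 8 N each) counts as pinching.
- jar: Loose lidded green glass jar, 76 mm across, 125 mm high, origin under its centre. Bystander.
- baskets: Loose stack of two interlocking plastic baskets, blue under yellow, 122 x 102 mm, 90 mm high, origin under the centre. Bystander.
- brush: Loose orange brush lying on the bench, well below 60 mm high. Bystander.
- peg_a: Loose wooden clothes peg, 72 x 11 x 12 mm, lying. Bystander.
- peg_b: Loose green clothes peg, 72 x 11 x 12 mm, lying. Bystander.
- mug: Loose blue mug, 76 mm across, 85 mm high. Bystander.
Not all that is in view belongs to the job. Of the things like the peg_holder, leave any that is purple; of the rest the smaller one is meant.

How it is judged:
At the end, for the whole second after the job is handed in: The wing screw is within 0.25 rad of its hard stop and at rest; the holder stands upright on the bench within 30 mm of where it began, and every other thing is within 20 mm of its start (value of joint wing_screw above 10.75 rad and velocity of joint wing_screw below 0.05 rad/s and angle between peg_holder's own z axis and vertical below 0.05 rad and height (world z) of peg_holder below 0.004 m and distance of peg_holder from where it was at the start of the episode below 0.03 m and linear speed of peg_holder below 0.01 m/s and distance of each of jar, baskets, brush, peg_a, peg_b, mug from where it was at the start of the episode below 0.02 m); the robot touches nothing.
It fails at once if the wings are pinched (push faces and back faces both pressed with over 8 N at once) (contact force between the fingers and push_faces above 8 N and contact force between the fingers and back_faces above 8 N).
It fails at once if the holder is lifted over 10 mm (height (world z) of peg_holder above 0.01 m).
It fails at once if the holder is tipped over 0.2 rad (angle between peg_holder's own z axis and vertical above 0.2 rad).
It fails at once if the holder is shoved over 30 mm (distance of peg_holder from where it was at the start of the episode above 0.03 m).
It fails at once if one of the other things (jar, baskets, brush, pegs, mug) is shifted or lifted over 20 mm (distance of any of jar, baskets, brush, peg_a, peg_b, mug from where it was at the start of the episode above 0.02 m).
It also fails if it takes over 67 s, if anything falls off the work surface, if the arm or the gripper's body presses on something with over 40 N, if the wrist force passes 120 N, or if a joint passes its speed limit or range.

### The arm

A 6-joint arm with a two-finger parallel gripper is mounted at the origin on the work surface. World frame = base frame: x ahead of the robot, y to its left, z up, the work surface at z = 0. Lengths are in m, angles in rad, forces in N, time in s.
With the tool pointing down it reaches from about 0.275 to 0.75 m from the base axis. Payload 10.2 kg.
Tool frame: the origin (TCP) lies between the finger pads; the fingertips stand 19 mm ahead of it and the grasp point (between the pads) is the TCP; z points along the fingers, y is the line along which they close (so a half turn about z gives the same grasp; the last joint's range is limited). The gripper opens to 85 mm and grips with 20 to 120 N. Pads are 22 mm wide; open, the fingers measure 114 mm over their backs; the gripper's body (76 mm by 85 mm) begins 54 mm behind the grasp point. The pads swing forward as they close: fully open they stand 13 mm farther back than shut.
Start: joints at [-1.522, 0.313, 1.498, -0, 1.331, -0.223], TCP at [0.141, -0.506, 0.25] pointing down, gripper open.
Joint ranges: [-2.94, 2.94], [-0.97, 2.17], [0.19, 2.56], [-1.23, 4.37], [0.02, 3.11], [-2.88, 2.88]. Speed limits (rad/s): [2.39, 2.39, 3.01, 3.14, 3.14, 3.14].

### API

Orientations are given as a unit quaternion [x, y, z, w].
In Python, from workcell import robot gives the robot as it stands.
- The arm moves only by the tool step_arm, never from a script. Its argument "increments" is a list of rows, each a list of 2 entries, a list of its own where there are three numbers: the shift along the world's x, y, z in cm, then the turn, a rotation vector about the world's x, y, z in rad. A call has 1 to 12 rows; each row is the pose to reach, as a shift and turn from the pose commanded when the call began; what a row does not reach only later rows make up. A row lasts 1/10 s, in which the tool goes at most 50 mm and 8.59 degrees, less where a joint would pass 70% of its speed; a pose out of reach is approached as far as the arm can. A call with a gripper value outside its range is refused whole. "claw" is the opening in per cent of the stroke, from 0 (shut) to 100 (fully open), set as the call begins (left out, the last holds). The fingers move at their own pace and stop on an object; the grip force is fixed at half the most. Time passes only in rows, so rows that repeat a pose let the fingers close. It gives the time, the measured TCP pose, the force, the opening and the grip force at its end, in the units of the state.
- robot.read_state(): the state, without advancing time (a new reading comes with each control period).
- robot.capture(name): name is "scene" or "top" or "wrist"; returns a dict with "frame" (420x560x3 uint8, blue, green, red), "fx", "fy", "cx", "cy" (pixels), "D" ([k1, k2, p1, p2, k3] as OpenCV has them; the pictures are not rectified), "camera_from_world" (4x4, takes a point from world to camera coordinates); the wrist camera has in their place "tool_from_camera" (4x4, takes a point from camera to tool coordinates, whose origin is the TCP and whose axes are the flange's). Camera axes: x right, y up, looking along -z (the intrinsics and any distortion apply to the point x, -y, -z); pixel columns grow to the right and rows downward; lengths in m; the calibration is good to about 2 mm. A picture is of the moment at which its call begins: read the wrist's pose just before it. There is no depth.
- robot.hand_in(): hands the job in; it is judged then, once.
The state is a dict: "time": time; "joint_pos": joint angles; "qd": joint speeds; "joint_efforts": joint torques, N m; "ee_pos": TCP position; "ee_rot": TCP orientation; "force": force on the tool from outside, world axes, zero at the start; "wrist_torque": the same for the moment, N m; "opening": finger opening in m; "finger_force": force on a finger pad.
Only numpy, scipy, OpenCV 4.12 (cv2) and the standard library are available. Lean on these libraries where they do the work, as an engineer would, in place of code of your own. Each camera call takes 0.05 s, during which the arm holds its last target. There are 200 camera calls.

## Working session

There is one attempt and no reset: what is moved stays moved. The work goes in short steps, Python scripts to look and compute and a tool call to move; the robot and the scene stay as the last step left them, time stands still between calls to the robot, and variables do not carry over. Pictures are saved under pics/ and viewed, at most 10 in all, crops included, and the job is handed in when it is done.

Besides the shell and the picture viewer there is one more tool, called after "Emit:" in YAML: its name, and indented under it one key for each argument. step_arm: Moves the arm, as the interface text tells. Its arguments: {"type":"object","properties":{"increments":{"type":"array","items":{"type":"array"}},"claw":{"type":"number"}},"required":["increments"]}

```bash
mkdir -p pics; cat > h.py <<'E'
import numpy as np, cv2
from workcell import robot
def cap(n,f):
    c=robot.capture(n); cv2.imwrite('pics/'+f+'.png',c['frame']); np.save('pics/'+f+'.npy',c,allow_pickle=True); return c
def load(f): return np.load('pics/'+f+'.npy',allow_pickle=True).item()
def ray(c,u,v):
    K=np.array([[c['fx'],0,c['cx']],[0,c['fy'],c['cy']],[0,0,1]])
    p=cv2.undistortPoints(np.array([[[u,v]]],float),K,np.array(c['D'],float))[0,0]
    d=np.array([p[0],-p[1],-1.]); M=np.array(c['camera_from_world']); R=M[:3,:3]
    return -R.T@M[:3,3], R.T@d
def onz(c,u,v,z):
    o,d=ray(c,u,v); return o+d*(z-o[2])/d[2]
def tri(c1,p1,c2,p2):
    o1,d1=ray(c1,*p1);o2,d2=ray(c2,*p2)
    s=np.linalg.lstsq(np.c_[d1,-d2],o2-o1,rcond=None)[0]
    a=o1+d1*s[0];b=o2+d2*s[1]; return (a+b)/2,np.linalg.norm(a-b)
def proj(c,P):
    K=np.array([[c['fx'],0,c['cx']],[0,c['fy'],c['cy']],[0,0,1]]);M=np.array(c['camera_from_world'])
    q=M[:3,:3]@np.array(P)+M[:3,3]; q=q*[1,-1,-1]
    return cv2.projectPoints(q[None],np.zeros(3),np.zeros(3),K,np.array(c['D'],float))[0].ravel()
E
python3 - <<'E'
from h import *
a=cap('scene','s0');b=cap('top','t0')
print(robot.read_state())
E
```

```text
{'time': 0.1, 'joint_pos': array([-1.52241574e+00,  3.13403773e-01,  1.49835283e+00,  8.30387105e-06,
        1.33100307e+00, -2.23395705e-01]), 'qd': array([-0.00058181, -0.00228349, -0.00111583, -0.00084377,  0.00127665,
        0.00108984]), 'joint_efforts': array([ 2.62247093e-03, -4.12907445e+01, -2.60143304e+01, -2.22775311e-04,
        3.07395079e-03,  1.04302845e-05]), 'ee_pos': array([ 0.14091471, -0.50552219,  0.24979043]), 'ee_rot': array([ 9.90781370e-01,  1.35469321e-01,  5.50137439e-05, -5.80927381e-04]), 'force': array([-0.07147379, -0.65257226, -0.31350205]), 'wrist_torque': array([ 6.76703768e-05, -1.85018398e-02, -1.97754164e-02]), 'finger_force': 0.0, 'opening': 0.08554638491343727}
```

View pics/s0.png

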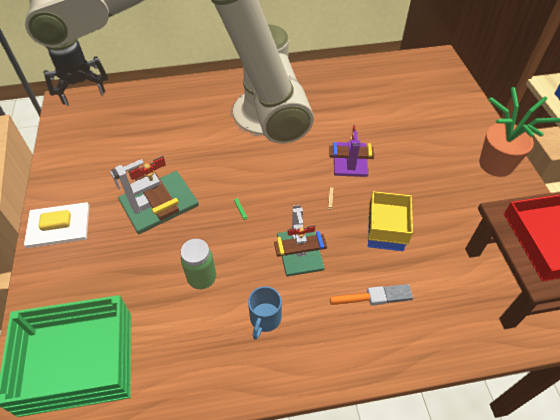

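View pics/t0.png

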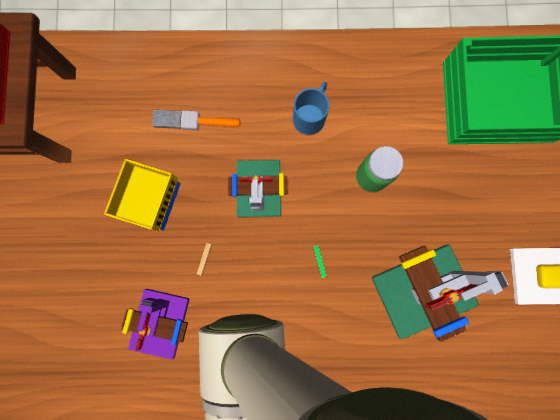

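Three holders show. In the top view they are purple at (157,322), a large green one at (435,290) and a small green one at (258,188). The purple one is excluded, and of the other two the one at (258,188), scene (302,248), is the smaller. I'll confirm this in a crop and measure it.

```bash
python3 - <<'E'
from h import *
a=load('s0');b=load('t0')
i=b['frame'][148:228,218:298]; j=a['frame'][195:280,260:345]
cv2.imwrite('pics/c0.png',np.hstack([cv2.resize(i,(400,400),interpolation=2),cv2.resize(j,(400,400),interpolation=2)]))
hsv=cv2.cvtColor(b['frame'],cv2.COLOR_BGR2HSV)
m=cv2.inRange(hsv,(60,60,30),(95,255,255)); k=np.zeros_like(m);k[150:225,220:295]=m[150:225,220:295]
pts=cv2.findNonZero(k); r=cv2.minAreaRect(pts); print(r)
for p in cv2.boxPoints(r): print(p,onz(b,*p,0.014))
m=cv2.inRange(hsv,(60,60,30),(95,255,255)); k=np.zeros_like(m);k[240:340,370:480]=m[240:340,370:480]
print('big',[onz(b,*p,0.014) for p in cv2.boxPoints(cv2.minAreaRect(cv2.findNonZero(k)))])
for n,p in dict(jar=(380,170),mug=(311,110),bask=(142,195),peg=(320,261),pega=(204,259)).items(): print(n,onz(b,*p,0.05))
E
```

```text
((258.5, 188.0), (56.0, 43.0), 90.0)
[237. 160.] [0.62238738 0.04425436 0.014     ]
[280. 160.] [ 0.62146957 -0.05352118  0.014     ]
[280. 216.] [ 0.49322351 -0.05235659  0.014     ]
[237. 216.] [0.49416598 0.04366655 0.014     ]
big [array([ 0.35693922, -0.25057521,  0.014     ]), array([ 0.43245669, -0.42603048,  0.014     ]), array([ 0.29758864, -0.47660677,  0.014     ]), array([ 0.22487786, -0.30482044,  0.014     ])]
jar [ 0.58727794 -0.2701631   0.05      ]
mug [ 0.72441192 -0.12324182  0.05      ]
bask [0.53732567 0.24328509 0.05      ]
peg [ 0.3927507  -0.13592886  0.05      ]
pega [0.39938927 0.10840539 0.05      ]
```

View pics/c0.png

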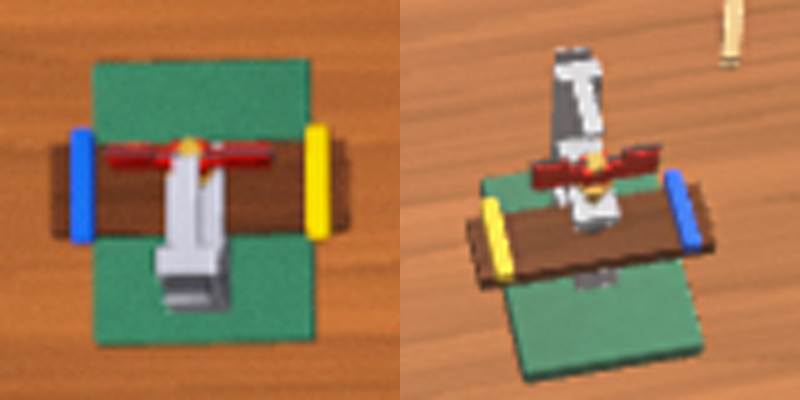

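The crop shows a green base, red wings lying along world ±y, and the spine towards the robot. That makes it the small holder, with q≈1.57. I'll shut the fingers and move to a hover for a closer look.

Emit:
step_arm:
  increments:
    - [[0,0,5],[0,0,0.14]]
    - [[3.5,4.3,6],[0,0,0.28]]
    - [[7,8.6,6],[0,0,0.42]]
    - [[10.5,12.9,6],[0,0,0.56]]
    - [[14,17.2,6],[0,0,0.7]]
    - [[17.5,21.5,6],[0,0,0.84]]
    - [[21,25.8,6],[0,0,0.98]]
    - [[24.5,30.1,6],[0,0,1.12]]
    - [[28,34.4,6],[0,0,1.26]]
    - [[31,38.7,6],[0,0,1.4]]
    - [[34,43,6],[0,0,1.54]]
    - [[36,46,6],[0,0,1.68]]
  claw: 0

```text
time: 1.3
ee_pos: [0.4816, -0.0725, 0.3101]
ee_rot: [0.558, 0.83, -0.0, -0.0]
force: [1.0, -1.1, 0.9]
opening: -0.0
finger_force: 0.0
```

Emit:
step_arm:
  increments:
    - [[0,2,0],[0,0,0.14]]
    - [[0,4,0],[0,0,0.28]]
    - [[0,5,0],[0,0,0.42]]
    - [[0,5,0],[0,0,0.56]]
    - [[0,5,0],[0,0,0.7]]
    - [[0,5,0],[0,0,0.84]]
    - [[0,5,0],[0,0,0.98]]
    - [[0,5,0],[0,0,1.12]]
    - [[0,5,0],[0,0,1.19]]
    - [[0,5,0],[0,0,1.19]]

```text
time: 2.3
ee_pos: [0.4807, -0.0245, 0.31]
ee_rot: [-0.0, 1.0, 0.0, -0.0]
force: [-0.6, -0.1, 0.5]
opening: 0.0003
finger_force: 0.0
```

```bash
cat >> h.py <<'E'
from scipy.spatial.transform import Rotation as Ro
def wcap(f):
    s=robot.read_state(); c=robot.capture('wrist')
    T=np.eye(4);T[:3,:3]=Ro.from_quat(s['ee_rot']).as_matrix();T[:3,3]=s['ee_pos']
    c['camera_from_world']=np.linalg.inv(T@np.array(c['tool_from_camera']))
    cv2.imwrite('pics/'+f+'.png',c['frame']); np.save('pics/'+f+'.npy',c,allow_pickle=True); return c,s
def st():
    s=robot.read_state();R=Ro.from_quat(s['ee_rot']).as_matrix()
    print('t',round(s['time'],2),'pos',s['ee_pos'].round(4),'psi',np.degrees(np.arctan2(R[1,0],R[0,0])).round(1),'tilt',R[:2,2].round(3),'F',s['force'].round(2),'op',round(s['opening'],4),'j6',s['joint_pos'][5].round(2)); return s
E
python3 - <<'E'
from h import *
st(); c,s=wcap('w1')
E
```

```text
t 2.3 pos [ 0.4807 -0.0245  0.31  ] psi -180.0 tilt [-0.001  0.   ] F [-0.58 -0.11  0.5 ] op 0.0003 j6 -1.87
```

View pics/w1.png

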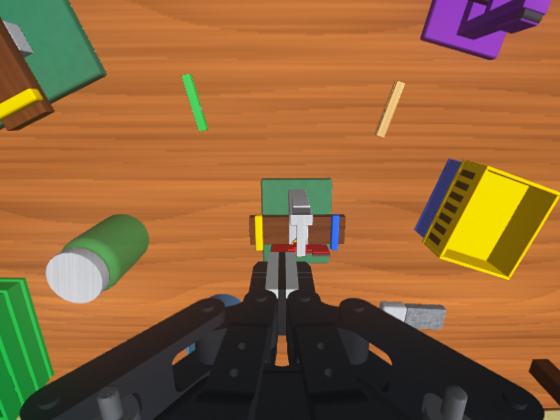

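The wrist view has the holder at about (297,220), with red wings from (272,248) to (328,248) and the clip over the hub. I'll measure the wings and base from the top, scene and wrist views.

```bash
python3 - <<'E'
from h import *
print(robot.read_state()['joint_pos'].round(2))
b=load('t0');a=load('s0');w=load('w1')
def red(c,x0,x1,y0,y1):
    hsv=cv2.cvtColor(c['frame'],cv2.COLOR_BGR2HSV)
    m=cv2.inRange(hsv,(0,170,80),(6,255,255))|cv2.inRange(hsv,(173,170,80),(180,255,255))
    k=np.zeros_like(m);k[y0:y1,x0:x1]=m[y0:y1,x0:x1]
    p=cv2.findNonZero(k)[:,0,:].astype(float); return p
R={}
for n,c,bx in (('t',b,(235,280,165,200)),('s',a,(284,320,218,245)),('w',w,(265,335,235,258))):
    p=red(c,*bx); l=p[p[:,0]<=p[:,0].min()+2].mean(0); r=p[p[:,0]>=p[:,0].max()-2].mean(0)
    R[n]=(l,r); print(n,len(p),l,r,onz(c,*l,.108),onz(c,*r,.108))
# left in t = +y ; in s,w left = -y
for n,c in (('s',a),('w',w)):
    print(n,'+y tip',tri(b,R['t'][0],c,R[n][1]),'-y tip',tri(b,R['t'][1],c,R[n][0]))
hsv=cv2.cvtColor(w['frame'],cv2.COLOR_BGR2HSV)
m=cv2.inRange(hsv,(60,60,30),(95,255,255))
for n,c in(('s',a),('t',b)): print(n,[proj(c,P).round(0) for P in ((.558,-.0045,.108),(.558,.03,.108))])
for p in ((262,179),(331.5,179)): print('rear corners',onz(w,*p,.014))
ys,xs=np.nonzero(m[170:270,240:350]); print(xs.min()+240,xs.max()+240,ys.min()+170,ys.max()+170)
E
```

```text
[-0.3   0.18  1.52 -0.    1.45 -1.86]
t 111 [240.125 179.875] [270.75       178.83333333] [0.55615983 0.02674157 0.108     ] [ 0.55770988 -0.03485933  0.108     ]
s 96 [290. 232.] [312.8 228.3] [ 0.56688252 -0.02985904  0.108     ] [0.56600869 0.0268466  0.108     ]
w 343 [273.04545455 247.81818182] [326.64285714 249.71428571] [ 0.55539708 -0.03362094  0.108     ] [0.55795773 0.02846222 0.108     ]
s +y tip (array([0.55859853, 0.02853755, 0.09699949]), np.float64(0.0011911341022778907)) -y tip (array([ 0.5602151 , -0.03152947,  0.09851431]), np.float64(0.006181400885141001))
w +y tip (array([0.55437442, 0.02655318, 0.11577938]), np.float64(0.0013397097808129687)) -y tip (array([ 0.55993738, -0.03424748,  0.09807938]), np.float64(0.0006824684295528552))
s [array([300., 228.]), array([313., 225.])]
t [array([256., 179.]), array([239., 179.])]
rear corners [ 0.49486185 -0.05069953  0.014     ]
rear corners [0.49500596 0.04566839 0.014     ]
262 331 179 262
```

```bash
cat > plan.py <<'E'
from h import *
C=np.array([.557,-.0035])
def pose(phi,r=.028,t=.0175,cap=-80):
    f=np.radians(phi); u=np.array([np.cos(f),np.sin(f)]); n=np.array([-u[1],u[0]])
    return C+r*u+t*n, max(phi,cap)
def rows(cur,psi,phis,**k):
    out=[]
    for p in phis:
        q,s=pose(p,**k); d=(q-cur)*100
        out.append([[round(d[0],2),round(d[1],2),0],[0,0,round(np.radians(s-psi),2)]])
    return out
E
python3 - <<'E'
from plan import *
s=pose(92,t=.023)[0]; print('start',s)
a=list(range(86,-10,-8)); print(len(a),rows(s,92,a))
b=list(range(-10,-101,-8)); e,ps=pose(a[-1]); print(len(b),rows(e,ps,b)); print(pose(b[-1]))
E
```

```text
start [0.53303683 0.02368025]
12 [[[np.float64(0.85), np.float64(0.2), 0], [0, 0, np.float64(-0.1)]], [[np.float64(1.27), np.float64(0.38), 0], [0, 0, np.float64(-0.24)]], [[np.float64(1.71), np.float64(0.51), 0], [0, 0, np.float64(-0.38)]], [[np.float64(2.17), np.float64(0.58), 0], [0, 0, np.float64(-0.52)]], [[np.float64(2.63), np.float64(0.58), 0], [0, 0, np.float64(-0.66)]], [[np.float64(3.08), np.float64(0.51), 0], [0, 0, np.float64(-0.8)]], [[np.float64(3.53), np.float64(0.38), 0], [0, 0, np.float64(-0.94)]], [[np.float64(3.95), np.float64(0.2), 0], [0, 0, np.float64(-1.08)]], [[np.float64(4.34), np.float64(-0.05), 0], [0, 0, np.float64(-1.22)]], [[np.float64(4.69), np.float64(-0.34), 0], [0, 0, np.float64(-1.36)]], [[np.float64(5.0), np.float64(-0.68), 0], [0, 0, np.float64(-1.5)]], [[np.float64(5.26), np.float64(-1.07), 0], [0, 0, np.float64(-1.64)]]]
12 [[[np.float64(0.2), np.float64(-0.41), 0], [0, 0, np.float64(-0.14)]], [[np.float64(0.34), np.float64(-0.85), 0], [0, 0, np.float64(-0.28)]], [[np.float64(0.42), np.float64(-1.31), 0], [0, 0, np.float64(-0.42)]], [[np.float64(0.44), np.float64(-1.77), 0], [0, 0, np.float64(-0.56)]], [[np.float64(0.39), np.float64(-2.22), 0], [0, 0, np.float64(-0.7)]], [[np.float64(0.28), np.float64(-2.67), 0], [0, 0, np.float64(-0.84)]], [[np.float64(0.11), np.float64(-3.1), 0], [0, 0, np.float64(-0.98)]], [[np.float64(-0.12), np.float64(-3.5), 0], [0, 0, np.float64(-1.12)]], [[np.float64(-0.41), np.float64(-3.86), 0], [0, 0, np.float64(-1.26)]], [[np.float64(-0.74), np.float64(-4.18), 0], [0, 0, np.float64(-1.36)]], [[np.float64(-1.11), np.float64(-4.45), 0], [0, 0, np.float64(-1.36)]], [[np.float64(-1.52), np.float64(-4.67), 0], [0, 0, np.float64(-1.36)]]]
(array([ 0.57043284, -0.03366304]), -80)
```

Emit:
step_arm:
  increments:
    - [[0,4.7,-2],[0,0,-0.14]]
    - [[2,4.7,-5],[0,0,-0.28]]
    - [[5,4.7,-8],[0,0,-0.42]]
    - [[5,4.7,-10],[0,0,-0.56]]
    - [[5,4.7,-11],[0,0,-0.7]]
    - [[5.2,4.8,-12],[0,0,-0.84]]
    - [[5.2,4.8,-13],[0,0,-0.98]]
    - [[5.2,4.8,-14],[0,0,-1.12]]
    - [[5.2,4.8,-14],[0,0,-1.26]]
    - [[5.2,4.8,-14],[0,0,-1.4]]
    - [[5.2,4.8,-14],[0,0,-1.535]]
    - [[5.2,4.8,-14],[0,0,-1.535]]

```text
time: 3.55
ee_pos: [0.5327, 0.0234, 0.1701]
ee_rot: [0.695, 0.719, -0.0, -0.0]
force: [0.9, -0.7, -0.2]
opening: -0.0001
finger_force: 0.0
```

```bash
python3 - <<'E'
from h import *
st(); c,s=wcap('w2'); st()
E
```

```text
t 3.55 pos [0.5327 0.0234 0.1701] psi 91.9 tilt [-0.  0.] F [ 0.93 -0.75 -0.22] op -0.0001 j6 -0.21
t 3.6 pos [0.5327 0.0234 0.1702] psi 92.1 tilt [-0.  0.] F [-0.35 -0.14  0.94] op 0.0 j6 -0.21
```

View pics/w2.png

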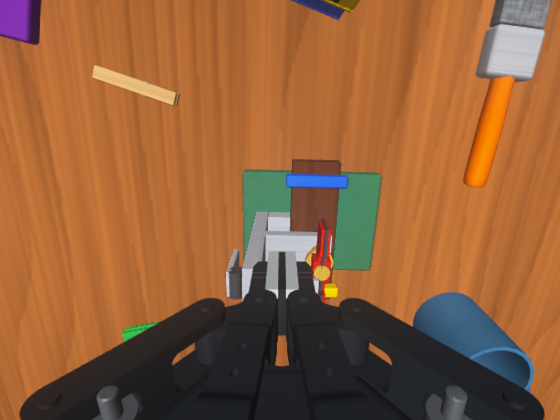

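The shut fingertips are at (282,262), beside the red wing running from (323,222) to the hub at (320,272), and on its pushing side. I'll lower them now.

Emit:
step_arm:
  increments:
    - [[0,0,-2],[0,0,0]]
    - [[0,0,-4],[0,0,0]]
    - [[0,0,-5.5],[0,0,0]]
    - [[0,0,-5.5],[0,0,0]]

```text
time: 4.0
ee_pos: [0.5318, 0.0235, 0.1136]
ee_rot: [0.693, 0.72, -0.001, -0.002]
force: [1.0, -0.7, -0.3]
opening: -0.0003
finger_force: 0.0
```

```bash
python3 - <<'E'
from h import *
st()
E
```

```text
t 4.0 pos [0.5318 0.0235 0.1136] psi 92.2 tilt [-0.004  0.001] F [ 1.02 -0.72 -0.34] op -0.0003 j6 -0.21
```

No contact. Stroke 1, first part.

Emit:
step_arm:
  increments:
    - [[0.85,0.2,0],[0,0,-0.1]]
    - [[1.27,0.38,0],[0,0,-0.24]]
    - [[1.71,0.51,0],[0,0,-0.38]]
    - [[2.17,0.58,0],[0,0,-0.52]]
    - [[2.63,0.58,0],[0,0,-0.66]]
    - [[3.08,0.51,0],[0,0,-0.8]]
    - [[3.53,0.38,0],[0,0,-0.94]]
    - [[3.95,0.2,0],[0,0,-1.08]]
    - [[4.34,-0.05,0],[0,0,-1.22]]
    - [[4.69,-0.34,0],[0,0,-1.36]]
    - [[5.0,-0.68,0],[0,0,-1.5]]
    - [[5.26,-1.07,0],[0,0,-1.64]]

```text
time: 5.2
ee_pos: [0.5858, 0.013, 0.1161]
ee_rot: [1.0, -0.018, 0.0, -0.0]
force: [0.1, 2.6, -1.2]
opening: 0.0002
finger_force: 1.0
```

```bash
python3 - <<'E'
from h import *
st(); c,s=wcap('w3'); cap('scene','s3')
i=np.hstack([c['frame'][150:350,180:380],load('s3')['frame'][170:300,240:370][:,:]]) if 0 else c['frame'][150:350,180:380]
j=load('s3')['frame'][190:290,250:350]
cv2.imwrite('pics/c3.png',np.hstack([cv2.resize(i,(400,400)),cv2.resize(j,(400,400))]))
E
```

```text
t 5.2 pos [0.5858 0.013  0.1161] psi -2.1 tilt [0.001 0.001] F [ 0.07  2.59 -1.24] op 0.0002 j6 1.43
```

View pics/c3.png

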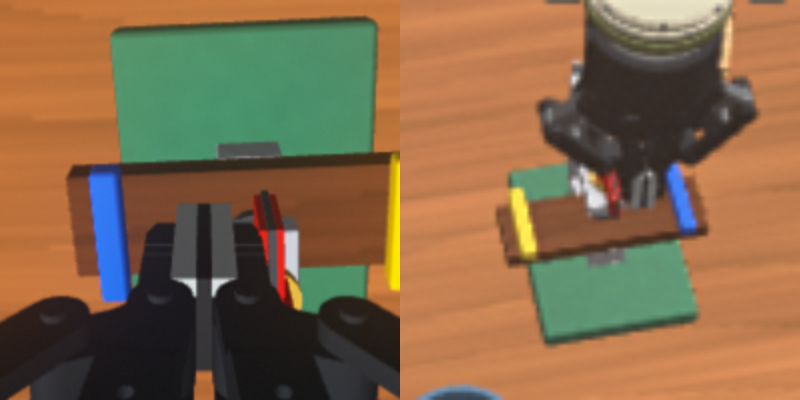

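The wing now points along +x at crop (265,235), just ahead of the finger, with a force of 2.6 N. Pushing works, so I'll continue.

Emit:
step_arm:
  increments:
    - [[0.2,-0.41,0],[0,0,-0.14]]
    - [[0.34,-0.85,0],[0,0,-0.28]]
    - [[0.42,-1.31,0],[0,0,-0.42]]
    - [[0.44,-1.77,0],[0,0,-0.56]]
    - [[0.39,-2.22,0],[0,0,-0.7]]
    - [[0.28,-2.67,0],[0,0,-0.84]]
    - [[0.11,-3.1,0],[0,0,-0.98]]
    - [[-0.12,-3.5,0],[0,0,-1.12]]
    - [[-0.41,-3.86,0],[0,0,-1.26]]
    - [[-0.74,-4.18,0],[0,0,-1.36]]
    - [[-1.11,-4.45,0],[0,0,-1.36]]
    - [[-1.52,-4.67,0],[0,0,-1.36]]

```text
time: 6.5
ee_pos: [0.5704, -0.0341, 0.1159]
ee_rot: [0.769, -0.639, 0.001, -0.0]
force: [2.2, 1.7, 0.9]
opening: 0.0
finger_force: 1.0
```

```bash
python3 - <<'E'
from h import *
st(); c,s=wcap('w4')
i=c['frame'][100:400,150:450]; cv2.imwrite('pics/c4.png',cv2.resize(i,(500,500)))
E
```

```text
t 6.5 pos [ 0.5704 -0.0341  0.1159] psi -79.5 tilt [ 0.002 -0.   ] F [2.24 1.71 0.92] op 0.0 j6 2.69
```

View pics/c4.png

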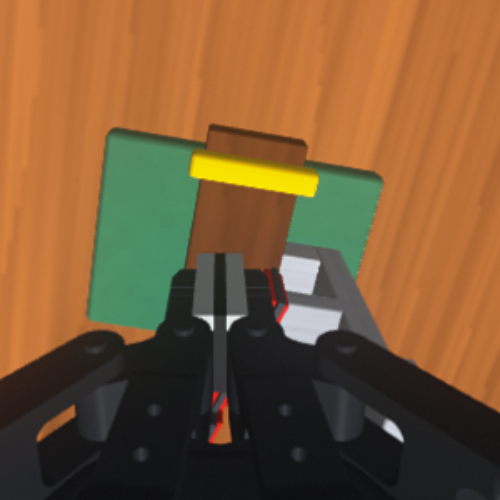

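Stroke 1 is done; the wing is just past −y, at crop (275,290). I'll back off, lift and return.

Emit:
step_arm:
  increments:
    - [[0.6,-0.1,0],[0,0,0]]
    - [[0.6,-0.1,3],[0,0,0.05]]
    - [[0.6,-0.1,5.8],[0,0,0.14]]
    - [[0,1,5.8],[0,0,0.28]]
    - [[-1,2,5.8],[0,0,0.42]]
    - [[-2,3,5.8],[0,0,0.56]]
    - [[-3,4,5.8],[0,0,0.7]]
    - [[-3.75,5.7,5.8],[0,0,0.84]]
    - [[-3.75,5.7,5.8],[0,0,0.98]]
    - [[-3.75,5.7,5.8],[0,0,1.12]]
    - [[-3.75,5.7,5.8],[0,0,1.26]]
    - [[-3.75,5.7,5.8],[0,0,1.4]]

```text
time: 7.75
ee_pos: [0.5329, 0.023, 0.1732]
ee_rot: [1.0, 0.007, -0.0, 0.0]
force: [-0.7, 0.3, -1.0]
opening: -0.0001
finger_force: 0.0
```

Emit:
step_arm:
  increments:
    - [[0,0,0],[0,0,0.14]]
    - [[0,0,0],[0,0,0.28]]
    - [[0,0,0],[0,0,0.42]]
    - [[0,0,0],[0,0,0.56]]
    - [[0,0,0],[0,0,0.7]]
    - [[0,0,0],[0,0,0.84]]
    - [[0,0,0],[0,0,0.98]]
    - [[0,0,0],[0,0,1.12]]
    - [[0,0,0],[0,0,1.26]]
    - [[0,0,0],[0,0,1.4]]
    - [[0,0,0],[0,0,1.54]]
    - [[0,0,0],[0,0,1.6]]

```text
time: 8.95
ee_pos: [0.5329, 0.023, 0.1732]
ee_rot: [0.692, 0.722, -0.0, -0.0]
force: [0.1, -0.5, -0.5]
opening: 0.0001
finger_force: 0.0
```

```bash
python3 - <<'E'
from h import *
st()
w=wcap('w5')[0]
f=w['frame'];hsv=cv2.cvtColor(f,cv2.COLOR_BGR2HSV)
m=cv2.inRange(hsv,(0,170,80),(6,255,255))|cv2.inRange(hsv,(173,170,80),(180,255,255))
m[:150]=0;m[330:]=0;m[:,:230]=0;m[:,400:]=0
p=cv2.findNonZero(m)[:,0,:]; print(len(p)); print([onz(w,*q,.107).round(4) for q in (p[p[:,1].argmin()],p[p[:,0].argmax()])])
t=load('w2');g=lambda F:cv2.minAreaRect(cv2.findNonZero(cv2.inRange(cv2.cvtColor(F,cv2.COLOR_BGR2HSV),(60,60,30),(85,255,255))[150:290,230:400]))
print(g(f),g(t['frame']))
E
```

```text
t 8.95 pos [0.5329 0.023  0.1732] psi 92.5 tilt [-0.001 -0.   ] F [ 0.11 -0.49 -0.46] op 0.0001 j6 -0.22
591
[array([0.563 , 0.0356, 0.107 ]), array([0.5716, 0.0282, 0.107 ])]
((80.07482147216797, 68.33016204833984), (135.33334350585938, 95.7706527709961), 1.9749339818954468) ((80.19561004638672, 69.24048614501953), (137.21426391601562, 96.35920715332031), 1.7899105548858643)
```

The holder hasn't moved and the next wing is at about 76°. Stroke 2.

Emit:
step_arm:
  increments:
    - [[0,0.06,-2],[0,0,0]]
    - [[0,0.06,-4],[0,0,0]]
    - [[0,0.06,-6.2],[0,0,0]]
    - [[0,0.06,-6.2],[0,0,0]]

```text
time: 9.4
ee_pos: [0.5315, 0.0238, 0.1089]
ee_rot: [0.694, 0.72, -0.002, -0.002]
force: [0.6, -0.5, 0.8]
opening: -0.0003
finger_force: 0.0
```

Emit:
step_arm:
  increments:
    - [[0.85,0.2,0],[0,0,-0.1]]
    - [[1.27,0.38,0],[0,0,-0.24]]
    - [[1.71,0.51,0],[0,0,-0.38]]
    - [[2.17,0.58,0],[0,0,-0.52]]
    - [[2.63,0.58,0],[0,0,-0.66]]
    - [[3.08,0.51,0],[0,0,-0.8]]
    - [[3.53,0.38,0],[0,0,-0.94]]
    - [[3.95,0.2,0],[0,0,-1.08]]
    - [[4.34,-0.05,0],[0,0,-1.22]]
    - [[4.69,-0.34,0],[0,0,-1.36]]
    - [[5.0,-0.68,0],[0,0,-1.5]]
    - [[5.26,-1.07,0],[0,0,-1.64]]

```text
time: 10.6
ee_pos: [0.5859, 0.0132, 0.1124]
ee_rot: [1.0, -0.019, 0.0, -0.0]
force: [0.7, 2.3, -0.5]
opening: 0.0001
finger_force: 1.0
```

Emit:
step_arm:
  increments:
    - [[0.2,-0.41,0],[0,0,-0.14]]
    - [[0.34,-0.85,0],[0,0,-0.28]]
    - [[0.42,-1.31,0],[0,0,-0.42]]
    - [[0.44,-1.77,0],[0,0,-0.56]]
    - [[0.39,-2.22,0],[0,0,-0.7]]
    - [[0.28,-2.67,0],[0,0,-0.84]]
    - [[0.11,-3.1,0],[0,0,-0.98]]
    - [[-0.12,-3.5,0],[0,0,-1.12]]
    - [[-0.41,-3.86,0],[0,0,-1.26]]
    - [[-0.74,-4.18,0],[0,0,-1.36]]
    - [[-1.11,-4.45,0],[0,0,-1.36]]
    - [[-1.52,-4.67,0],[0,0,-1.36]]

```text
time: 11.8
ee_pos: [0.5705, -0.034, 0.1122]
ee_rot: [0.768, -0.641, 0.001, -0.0]
force: [2.9, 0.6, 0.3]
opening: 0.0002
finger_force: 1.1
```

Emit:
step_arm:
  increments:
    - [[0.6,-0.1,0],[0,0,0]]
    - [[0.6,-0.1,3],[0,0,0.05]]
    - [[0.6,-0.1,6.2],[0,0,0.14]]
    - [[0,1,6.2],[0,0,0.28]]
    - [[-1,2,6.2],[0,0,0.42]]
    - [[-2,3,6.2],[0,0,0.56]]
    - [[-3,4,6.2],[0,0,0.7]]
    - [[-3.75,5.7,6.2],[0,0,0.84]]
    - [[-3.75,5.7,6.2],[0,0,0.98]]
    - [[-3.75,5.7,6.2],[0,0,1.12]]
    - [[-3.75,5.7,6.2],[0,0,1.26]]
    - [[-3.75,5.7,6.2],[0,0,1.4]]

```text
time: 13.0
ee_pos: [0.5327, 0.0231, 0.1733]
ee_rot: [1.0, 0.007, -0.0, 0.0]
force: [-0.1, -0.9, -0.3]
opening: 0.0
finger_force: 0.0
```

Emit:
step_arm:
  increments:
    - [[0,0,0],[0,0,0.14]]
    - [[0,0,0],[0,0,0.28]]
    - [[0,0,0],[0,0,0.42]]
    - [[0,0,0],[0,0,0.56]]
    - [[0,0,0],[0,0,0.7]]
    - [[0,0,0],[0,0,0.84]]
    - [[0,0,0],[0,0,0.98]]
    - [[0,0,0],[0,0,1.12]]
    - [[0,0,0],[0,0,1.26]]
    - [[0,0,0],[0,0,1.4]]
    - [[0,0,0],[0,0,1.54]]
    - [[0,0,0],[0,0,1.6]]

```text
time: 14.2
ee_pos: [0.5327, 0.0231, 0.1733]
ee_rot: [0.692, 0.722, -0.0, -0.0]
force: [-0.7, -0.3, -0.2]
opening: 0.0001
finger_force: 0.0
```

```bash
python3 - <<'E'
from h import *
st()
w=wcap('w6')[0]
f=w['frame'];hsv=cv2.cvtColor(f,cv2.COLOR_BGR2HSV)
m=cv2.inRange(hsv,(0,170,80),(6,255,255))|cv2.inRange(hsv,(173,170,80),(180,255,255))
m[:150]=0;m[330:]=0;m[:,:230]=0;m[:,400:]=0
p=cv2.findNonZero(m)[:,0,:]; print(len(p)); print([onz(w,*q,.103).round(4) for q in (p[p[:,1].argmin()],p[p[:,0].argmax()])])
g=lambda F:cv2.minAreaRect(cv2.findNonZero(cv2.inRange(cv2.cvtColor(F,cv2.COLOR_BGR2HSV),(60,60,30),(85,255,255))[150:290,230:400]))
print(g(f))
cv2.imwrite('pics/c6.png',cv2.resize(f[130:330,180:430],(750,600)))
E
```

```text
t 14.2 pos [0.5327 0.0231 0.1733] psi 92.4 tilt [-0.001 -0.   ] F [-0.68 -0.27 -0.21] op 0.0001 j6 -0.22
582
[array([0.5628, 0.0357, 0.103 ]), array([0.5709, 0.0281, 0.103 ])]
((80.18387603759766, 68.45822143554688), (135.31280517578125, 95.65023803710938), 1.818303108215332)
```

View pics/c6.png

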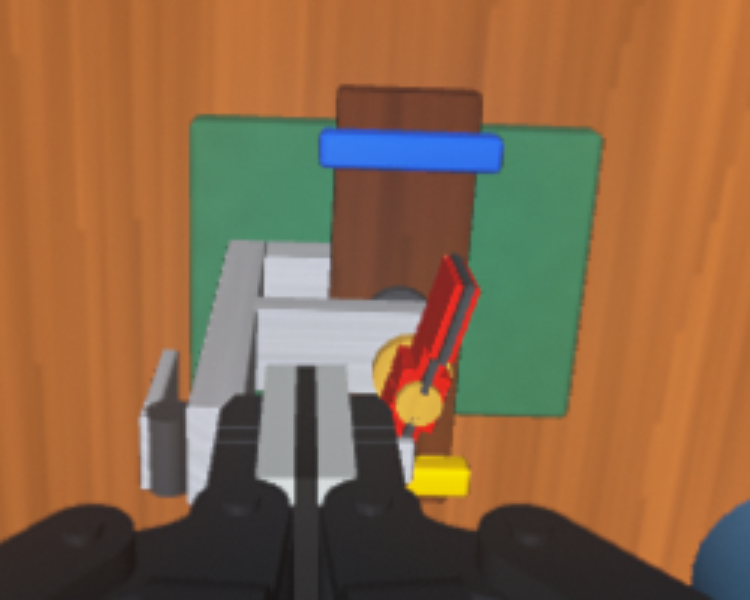

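The wing is at about 70° (crop (455,265) to (418,405)) and the holder is unmoved. I'll make the last stroke lower and ease into the stop.

Emit:
step_arm:
  increments:
    - [[0,0.06,-2],[0,0,0]]
    - [[0,0.06,-4],[0,0,0]]
    - [[0,0.06,-6.6],[0,0,0]]
    - [[0,0.06,-6.6],[0,0,0]]

```text
time: 14.65
ee_pos: [0.5311, 0.024, 0.1047]
ee_rot: [0.694, 0.72, -0.002, -0.002]
force: [-0.8, -0.7, 0.5]
opening: 0.0005
finger_force: 0.0
```

Emit:
step_arm:
  increments:
    - [[0.85,0.2,0],[0,0,-0.1]]
    - [[1.27,0.38,0],[0,0,-0.24]]
    - [[1.71,0.51,0],[0,0,-0.38]]
    - [[2.17,0.58,0],[0,0,-0.52]]
    - [[2.63,0.58,0],[0,0,-0.66]]
    - [[3.08,0.51,0],[0,0,-0.8]]
    - [[3.53,0.38,0],[0,0,-0.94]]
    - [[3.95,0.2,0],[0,0,-1.08]]
    - [[4.34,-0.05,0],[0,0,-1.22]]
    - [[4.69,-0.34,0],[0,0,-1.36]]
    - [[5.0,-0.68,0],[0,0,-1.5]]
    - [[5.26,-1.07,0],[0,0,-1.64]]

```text
time: 15.85
ee_pos: [0.5858, 0.0133, 0.1086]
ee_rot: [1.0, -0.019, 0.0, -0.0]
force: [0.1, 2.3, -0.9]
opening: -0.0003
finger_force: 1.0
```

Emit:
step_arm:
  increments:
    - [[0.2,-0.41,0],[0,0,-0.14]]
    - [[0.34,-0.85,0],[0,0,-0.28]]
    - [[0.42,-1.31,0],[0,0,-0.42]]
    - [[0.44,-1.77,0],[0,0,-0.56]]
    - [[0.39,-2.22,0],[0,0,-0.7]]
    - [[0.28,-2.67,0],[0,0,-0.84]]
    - [[0.11,-3.1,0],[0,0,-0.98]]
    - [[-0.12,-3.5,0],[0,0,-1.12]]
    - [[-0.26,-3.7,0],[0,0,-1.2]]
    - [[-0.26,-3.7,0],[0,0,-1.2]]

```text
time: 16.85
ee_pos: [0.5832, -0.0241, 0.1088]
ee_rot: [0.816, -0.579, 0.001, -0.0]
force: [0.8, 1.1, 1.0]
opening: -0.0
finger_force: 0.8
```

```bash
python3 - <<'E'
from plan import *
st()
e,ps=pose(-70); print(e)
print([[float(x) for x in r[0]]+[float(r[1][2])] for r in rows(e,ps,[-74,-78,-80,-82,-84,-86,-88,-90,-92,-94,-96])])
E
```

```text
t 16.85 pos [ 0.5832 -0.0241  0.1088] psi -70.7 tilt [ 0.002 -0.   ] F [0.84 1.14 1.01] op -0.0 j6 2.56
[ 0.58302118 -0.02382604]
[[-0.15, -0.18, 0.0, -0.07], [-0.31, -0.34, 0.0, -0.14], [-0.39, -0.42, 0.0, -0.17], [-0.48, -0.5, 0.0, -0.17], [-0.57, -0.57, 0.0, -0.17], [-0.66, -0.64, 0.0, -0.17], [-0.76, -0.7, 0.0, -0.17], [-0.85, -0.77, 0.0, -0.17], [-0.95, -0.83, 0.0, -0.17], [-1.05, -0.88, 0.0, -0.17], [-1.15, -0.93, 0.0, -0.17]]
```

Emit:
step_arm:
  increments:
    - [[-0.15,-0.18,0],[0,0,-0.07]]
    - [[-0.31,-0.34,0],[0,0,-0.14]]
    - [[-0.39,-0.42,0],[0,0,-0.17]]
    - [[-0.48,-0.5,0],[0,0,-0.17]]
    - [[-0.48,-0.5,0],[0,0,-0.17]]

```text
time: 17.35
ee_pos: [0.578, -0.0289, 0.1077]
ee_rot: [0.764, -0.645, 0.0, -0.0]
force: [1.7, 1.4, 1.5]
opening: 0.0002
finger_force: 1.1
```

Emit:
step_arm:
  increments:
    - [[-0.09,-0.07,0],[0,0,0]]
    - [[-0.09,-0.07,0],[0,0,0]]

```text
time: 17.55
ee_pos: [0.577, -0.0296, 0.1075]
ee_rot: [0.764, -0.645, 0.0, -0.0]
force: [1.8, 1.7, 2.4]
opening: 0.0004
finger_force: 1.5
```

Emit:
step_arm:
  increments:
    - [[-0.09,-0.07,0],[0,0,0]]
    - [[-0.09,-0.07,0],[0,0,0]]

```text
time: 17.75
ee_pos: [0.5764, -0.03, 0.1075]
ee_rot: [0.764, -0.645, 0.0, -0.001]
force: [4.8, 3.6, 1.7]
opening: -0.0001
finger_force: 2.5
```

Emit:
step_arm:
  increments:
    - [[-0.05,-0.02,0],[0,0,0]]
    - [[-0.05,-0.02,0],[0,0,0]]

```text
time: 17.95
ee_pos: [0.5761, -0.0302, 0.1076]
ee_rot: [0.764, -0.645, 0.001, -0.001]
force: [6.0, 3.8, 1.9]
opening: -0.0001
finger_force: 2.9
```

```bash
python3 - <<'E'
from h import *
st(); c,s=wcap('w7')
cv2.imwrite('pics/c7.png',cv2.resize(c['frame'][130:330,180:430],(750,600)))
E
```

```text
t 17.95 pos [ 0.5761 -0.0302  0.1076] psi -80.4 tilt [0.002 0.001] F [5.99 3.8  1.89] op -0.0001 j6 2.72
```

View pics/c7.png

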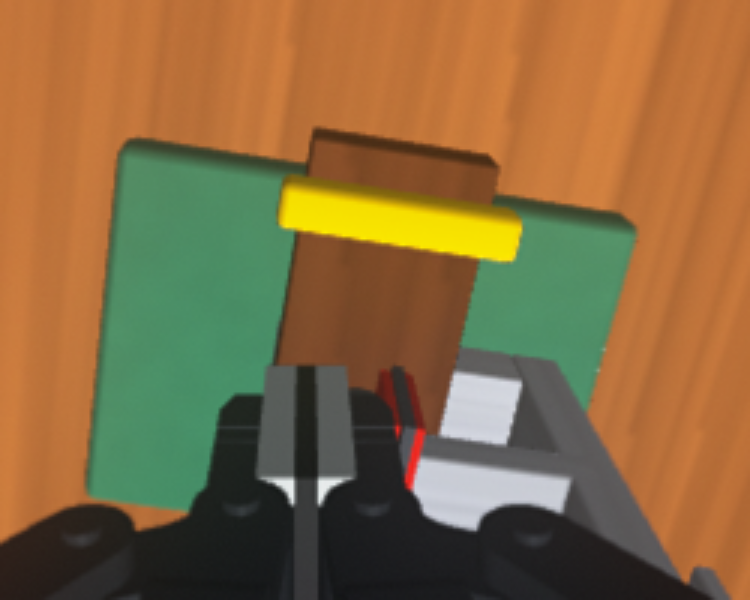

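The force has risen from about 2.5 N to 7 N with the wing near −90°, so this is the stop. I'll back off, lift and check.

Emit:
step_arm:
  increments:
    - [[0.7,0.1,0],[0,0,0]]
    - [[0.9,0.1,2],[0,0,0.1]]
    - [[0.9,0.1,6],[0,0,0.2]]
    - [[0.9,0.1,10],[0,0,0.3]]
    - [[-2,0.5,15],[0,0,0.3]]
    - [[-6,0.5,18],[0,0,0.3]]
    - [[-9,2,20],[0,0,0.3]]
    - [[-12,2,20],[0,0,0.3]]
    - [[-12,2,20],[0,0,0.3]]

```text
time: 18.9
ee_pos: [0.4532, -0.0102, 0.3081]
ee_rot: [0.852, -0.524, 0.0, 0.0]
force: [0.6, -0.3, 0.1]
opening: 0.0002
finger_force: 0.0
```

```bash
python3 - <<'E'
from h import *
st(); a=cap('scene','s8');b=cap('top','t8');w=wcap('w8')[0]
def red(c,x0,x1,y0,y1):
    hsv=cv2.cvtColor(c['frame'],cv2.COLOR_BGR2HSV)
    m=cv2.inRange(hsv,(0,150,70),(6,255,255))|cv2.inRange(hsv,(173,150,70),(180,255,255))
    return cv2.findNonZero(m[y0:y1,x0:x1]).reshape(-1,2)+[x0,y0]
p=red(a,284,320,215,250); print('s',[onz(a,*q,.097).round(4) for q in (p[p[:,0]<=p[:,0].min()+2].mean(0),p[p[:,0]>=p[:,0].max()-2].mean(0))])
u,v=proj(w,(.557,-.0035,.09)).astype(int); print(u,v)
W=w['frame'][max(v-90,0):v+90,max(u-90,0):u+90]
cv2.imwrite('pics/c8.png',np.hstack([cv2.resize(W,(400,400)),cv2.resize(a['frame'][195:280,260:345],(400,400),interpolation=2)]))
for n,x in (('s0',a),('t0',b)):
    d=cv2.absdiff(load(n)['frame'],x['frame']).max(2); print(n,(d>40).sum())
E
```

```text
t 18.9 pos [ 0.4532 -0.0102  0.3081] psi -63.2 tilt [-0.    -0.001] F [ 0.61 -0.28  0.06] op 0.0002 j6 2.39
s [array([ 0.5682, -0.0322,  0.097 ]), array([0.5671, 0.0252, 0.097 ])]
195 145
s0 15726
t0 52337
```

View pics/c8.png

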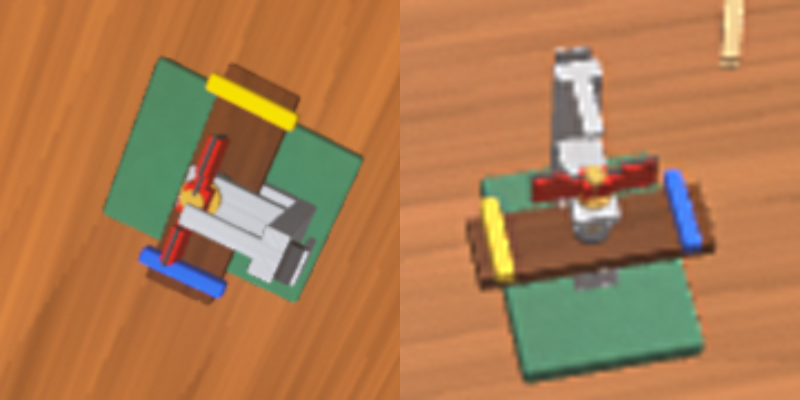

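The crop shows the wings along the slat again, exactly 3 half turns from the start. The pad is down, the holder is unmoved and the arm is clear.

```bash
python3 -c "
from workcell import robot
print(robot.hand_in())"
```

```text
the job is handed in; nothing more can be done
None
```

I drove the wing screw home in three clockwise strokes, ending at about 10.99 rad of its 11.0 rad stop by the camera, with push force rising from about 2.5 N to 7 N there. The holder stayed in place, the arm is clear, and the job is handed in; the verdict wasn't shown, and I didn't re-measure the other bench items.

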